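# Chock the roller on its loading board and take out the makeshift prop

### The job

Only a scrap of timber keeps the steel roller from rolling down the loading board. Chock it properly: push the loose rubber chock squarely up the slope under the low side of the roller at about the middle of its length, firmly enough that it takes the load off the scrap, yet without forcing it or shoving the roller. Then leave the chock standing there by itself, draw the scrap out and put it into the offcut tray; the roller must not roll.

Things in the scene. Friction and masses are not known exactly. Their poses are not given: they have to be found in the camera images.
- roller_mid (a point): Bare steel conveyor roller, 72 mm in diameter, 290 mm long plus a 17 mm shaft stub at each end, 3.6 kg. It lies level across the sloping board, free to roll down it towards the robot. Point on its axis, half-way along; y runs along the roller.
- scrap_mid (a point): Scrap of pale timber, 75 x 36 x 12 mm, 50 g, lying flat on the slope with its 75 mm length up the slope. Its upper end props the low side of the roller near the right-hand end (seen from the robot) and is all that stops it. Point at its centre, 6 mm off the board. As it lies, x points uphill (level) and y along the roller.
- chock_grip (a point): Black rubber wheel chock on the table: 95 long, 44 wide, 36 mm high, 0.22 kg. Point in its block-shaped tail, 18 mm above the sole; grip here across the width. x points to the thin toe, 75 mm ahead; tail end 20 mm behind; z up. The face slopes at 33 deg. When it meets the roller the point is 88 mm downhill of the roller's contact line; a push of 15 to 18 N up the slope then seats it, over 22 N is too hard.
- board: Fixed plywood loading board, 300 x 340 mm. Origin under its middle, on the table; x points uphill (level), y along the roller, z up. Its face rises 8 deg towards +x: height 35 mm over the origin, plus 0.1405 per metre of x. The roller touches the face at x = +50 mm. A 12 mm high batten runs across the low edge at x = -138 mm.
- tray: Fixed dark steel offcut tray, open on top: 200 (x) x 150 (y) x 42 mm high, walls 4 mm. Origin under its middle, on the table. Two small offcuts fill the strip from x = +63 mm to its far wall, up to 36 mm high; the rest of the floor is free.
Mind the look-alikes: they are no part of the job. There is more than one size of the part that bears chock_grip; the job needs the middle-sized.

How it is judged:
By the outcome, as a careful person would: the job done as asked, in the order asked, and still so for the second after the job is handed in, with the robot touching nothing.
It also fails if it takes over 72 s, if anything falls off the work surface, if the arm or the gripper's body presses on something with over 40 N, if the wrist force passes 120 N, or if a joint passes its speed limit or range.

### The arm

A 6-joint arm with a two-finger parallel gripper is mounted at the origin on a cart in front of the work surface, level with it; the furniture and walls round the work are solid. World frame = base frame: x ahead of the robot, y to its left, z up, the work surface at z = 0. Lengths are in m, angles in rad, forces in N, time in s.
With the tool pointing down it reaches from about 0.35 to 0.875 m from the base axis. Payload 4.2 kg.
Tool frame: the origin (TCP) lies at the very end of the fingers, on their centre line; the grasp point (between the pads) lies 19 mm behind it (manip.tcp_to_grasp is the distance from the TCP to the grasp point, in m); z points along the fingers, y is the line along which they close (so a half turn about z gives the same grasp; the last joint's range is limited). The gripper opens to 87 mm and grips with 3 to 60 N. Pads are 19 mm wide; open, the fingers measure 117 mm over their backs; the gripper's body (75 mm by 190 mm) begins 51 mm behind the grasp point.
Start: joints at [-1.015, 0.385, 0.008, 0, -1.194, -0.259], TCP at [0.183, -0.598, 0.223] pointing down, gripper open.
Joint ranges: [-3.14, 3.14], [-1.21, 2.06], [-1.07, 1.41], [-3.16, 2.05], [-2.99, -0.16], [-3.1, 3.1]. Speed limits (rad/s): [2.79, 2.79, 3.14, 3.14, 3.14, 3.14].

### API

Orientations are given as a unit quaternion [x, y, z, w].
In Python, from rig import status, capture, camera_info, workorder, manip gives the robot as it stands.
- The arm moves only by the shell command python3 -m inch 'ROWS'. ROWS is JSON, one flat list of numbers, 7 for each row, row after row: the turn, a rotation vector about the tool's x, y, z in rad, then the shift along the tool's x, y, z in mm, then the closure, from 0 (fully open) to 1 (shut). In form: [wx, wy, wz, tx, ty, tz, hand, wx, wy, wz, tx, ty, tz, hand, ...]. A call has 1 to 12 rows; each row is the pose to reach, as a shift and turn from the pose commanded when the call began, along the tool's axes at that moment; what a row does not reach only later rows make up. A row lasts 1/12 s, in which the tool goes at most 41.7 mm and 7.16 degrees, less where a joint would pass 70% of its speed; a pose out of reach is approached as far as the arm can. A call with a gripper value outside its range is refused whole. The fingers move at their own pace and stop on an object; the grip force is fixed at half the most. Time passes only in rows, so rows that repeat a pose let the fingers close. It gives the time, the measured TCP pose, the force, the opening and the grip force at its end, in the units of the state.
- status.observe(): the state, without advancing time (a new reading comes with each control period).
- capture(name): name is "side" or "top" or "wrist"; returns the picture (420x560x3 uint8, blue, green, red); there is no depth.
- camera_info(name): a dict with "fov_y" (degrees; the focal length in pixels is half the picture's height over the tangent of half this angle, whatever the lens; pixels are square), "cx", "cy" (the principal point, pixels), "eye" and "attitude" of the camera in the world. Camera axes: x right, y down, z forward; pixel columns grow to the right and rows downward; lengths in m; the calibration is good to about 2 mm. The wrist camera is an equidistant fisheye: a pixel r from the principal point sees the ray r / f radians off the axis. A picture is of the moment at which its call begins: read the wrist's pose just before it. camera_info takes no time and is no camera call; for the wrist camera it gives the pose at the moment of the call.
- workorder.finish_job(): hands the job in; it is judged then, once.
The state is a dict: "clock": time; "qpos": joint angles; "qd": joint speeds; "effort": joint torques, N m; "tool_pos": TCP position; "orientation": TCP orientation; "contact_force": force on the tool from outside, world axes, zero at the start; "ft_torque": the same for the moment, N m; "width": opening from 0.0 (shut) to 1.0 (fully open); "grasp_force": force on a finger pad.
Only numpy, scipy, OpenCV 4.12 (cv2) and the standard library are available. Lean on these libraries where they do the work, as an engineer would, in place of code of your own. Each camera call takes 0.05 s, during which the arm holds its last target. There are 200 camera calls.

## Working session

There is one attempt and no reset: what is moved stays moved. The work goes in short steps, Python scripts to look and compute and a shell command to move; the robot and the scene stay as the last step left them, time stands still between calls to the robot, and variables do not carry over. Pictures are saved under pics/ and viewed, at most 10 in all, crops included, and the job is handed in when it is done.

```bash
ls; mkdir -p pics
python3 - <<'E'
from rig import status,capture,camera_info,manip
import cv2
for n in("top","side","wrist"):
    i=camera_info(n); print(n,i); cv2.imwrite(f"pics/{n}0.png",capture(n))
s=status.observe(); print(s)
print([x for x in dir(manip) if x[0]!='_'],manip.tcp_to_grasp)
E
```

```text
pics
top {'fov_y': 57.221067979644445, 'cx': 278.96439795585184, 'cy': 206.487974108397, 'eye': array([0.481441  , 0.03808792, 1.15735803]), 'attitude': array([ 0.70988307, -0.70333883,  0.02084699, -0.03075586])}
side {'fov_y': 46.057915775794825, 'cx': 273.63125443200215, 'cy': 206.21392306224632, 'eye': array([ 0.1204106 , -1.34893103,  0.73011107]), 'attitude': array([ 0.82963531, -0.12725602,  0.07267936, -0.53872895])}
wrist {'fov_y': 65.70646984690485, 'cx': 278.12232721811125, 'cy': 206.4072138045973, 'eye': array([ 0.10298063, -0.62283161,  0.38316499]), 'attitude': array([0.58779149, 0.79423368, 0.12407953, 0.09109503])}
{'clock': 0.15, 'qpos': array([-1.01537412e+00,  3.85397452e-01,  6.97862150e-03, -3.71832479e-04,
       -1.19400310e+00, -2.58583013e-01]), 'qd': array([ 8.25434275e-05, -1.58295089e-03,  4.51127628e-03,  5.74630336e-04,
        5.03540335e-04, -5.05857471e-05]), 'effort': array([-1.80769903e-04, -3.91052163e+01,  1.87588245e+01,  4.22234282e+00,
        1.23766117e-02, -1.37474754e-04]), 'tool_pos': array([ 0.18269595, -0.59724159,  0.22171258]), 'orientation': array([-1.47807446e-01,  9.89015808e-01,  8.14815184e-04, -1.63052677e-04]), 'contact_force': array([ 0.67482305, -0.43277778,  0.72592658]), 'ft_torque': array([-0.00088721, -0.05849103,  0.04051049]), 'grasp_force': 0.0, 'width': 0.9957523398182666}
['IKError', 'tcp_to_grasp'] 0.0187
```

View pics/top0.png

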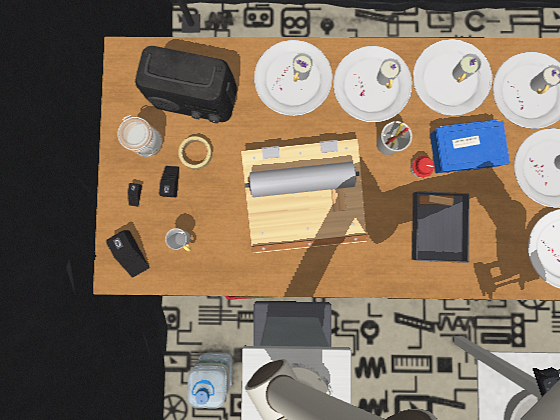

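View pics/side0.png

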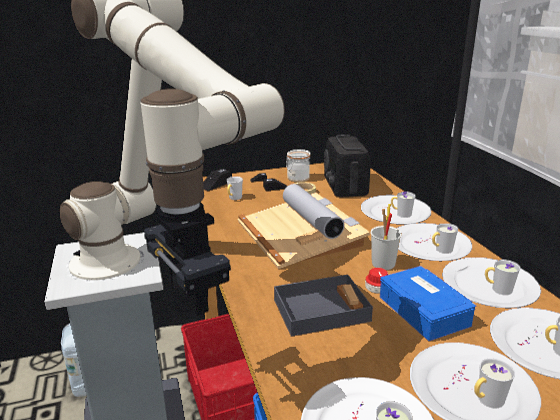

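The top view shows three black chocks: small (135,194), middle (170,181) and large (127,252). At about 3 mm/px, (170,181) is about 30 px long, which fits 95 mm. I'll confirm this in an enlarged crop. The roller is at about (303,180), the scrap at about (347,200), and the tray at (440,227) with offcuts at its upper (far) side.

```bash
cat > h.py <<'E'
import numpy as np, cv2
from scipy.spatial.transform import Rotation as R
from rig import status,capture,camera_info
def ray(info,u,v,fish=False):
    f=210/np.tan(np.radians(info['fov_y'])/2)
    d=np.array([(u-info['cx'])/f,(v-info['cy'])/f,1.0])
    if fish:
        r=np.hypot(d[0],d[1]); d=np.array([d[0]/r*np.sin(r),d[1]/r*np.sin(r),np.cos(r)]) if r>1e-9 else np.array([0,0,1.])
    return info['eye'],R.from_quat(info['attitude']).apply(d)
def onplane(info,u,v,z=0.,fish=False,n=(0,0,1)):
    """n.p = z"""
    o,d=ray(info,u,v,fish); n=np.array(n,float)
    return o+d*(z-n@o)/(n@d)
def pix(info,p,fish=False):
    f=210/np.tan(np.radians(info['fov_y'])/2)
    c=R.from_quat(info['attitude']).inv().apply(np.array(p)-info['eye'])
    if fish:
        a=np.arctan2(np.hypot(c[0],c[1]),c[2]); s=a/np.hypot(c[0],c[1])*f
    else: s=f/c[2]
    return np.array([info['cx']+c[0]*s,info['cy']+c[1]*s])
E
python3 - <<'E'
from h import *
im=cv2.imread('pics/top0.png'); i=camera_info('top')
a=cv2.resize(im[165:285,95:215],(400,400),interpolation=cv2.INTER_CUBIC)
b=cv2.resize(im[125:265,235:375],(400,400),interpolation=cv2.INTER_CUBIC)
cv2.imwrite('pics/crop1.png',np.hstack([a,b]))
m=(im.max(2)<60).astype('uint8'); m[:165]=0;m[285:]=0;m[:,:98]=0;m[:,480:]=0
cs,_=cv2.findContours(m,cv2.RETR_EXTERNAL,cv2.CHAIN_APPROX_NONE)
for c in cs:
    if cv2.contourArea(c)<60: continue
    r=cv2.minAreaRect(c); bp=cv2.boxPoints(r)
    print(np.round(r[0]),np.round(r[1],1),[tuple(np.round(onplane(i,*p,0.03)[:2],3)) for p in bp])
E
```

```text
[127. 253.] [45.4 25.8] [(np.float64(0.462), np.float64(0.564)), (np.float64(0.499), np.float64(0.499)), (np.float64(0.383), np.float64(0.43)), (np.float64(0.347), np.float64(0.495))]
[440. 226.] [55.4 67.2] [(np.float64(0.415), np.float64(-0.329)), (np.float64(0.611), np.float64(-0.338)), (np.float64(0.607), np.float64(-0.499)), (np.float64(0.412), np.float64(-0.488))]
[134. 194.] [12.7 21.9] [(np.float64(0.567), np.float64(0.507)), (np.float64(0.632), np.float64(0.499)), (np.float64(0.626), np.float64(0.462)), (np.float64(0.562), np.float64(0.47))]
[169. 181.] [17.1 30.6] [(np.float64(0.593), np.float64(0.409)), (np.float64(0.684), np.float64(0.405)), (np.float64(0.68), np.float64(0.354)), (np.float64(0.589), np.float64(0.359))]
```

View pics/crop1.png

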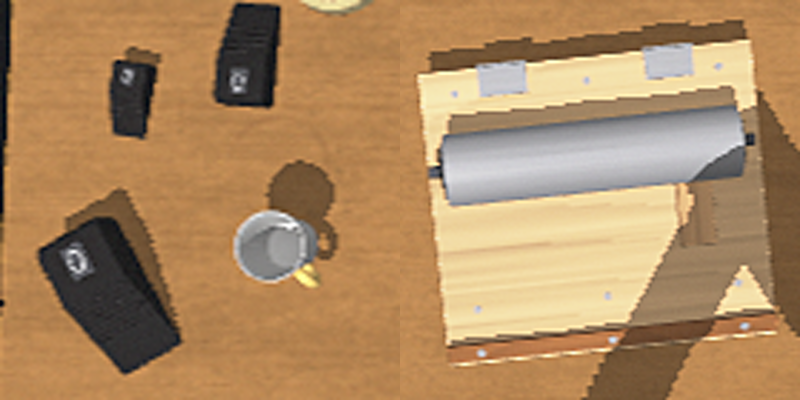

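The crop confirms it. The middle-sized chock is at crop (248,55), or top (169,181), and measures about 91–95 x 45–50 mm. Its label and tail face the robot and its toe points to +x. The small one (134,194) is about 65 mm and the large one (127,253) about 135 mm, so neither fits. The scrap shows at crop (705,210). Next I'll work out the poses and a viewing pose over the board.

```bash
cat >> h.py <<'E'
def goto(p,yaw,pitch=0.):
    """rows to take TCP to p; tool x = -(heading yaw), tool y = left of heading; pitch>0: fingers square to slope rising along heading"""
    s=status.observe(); R0=R.from_quat(s['orientation'])
    h=R.from_euler('z',yaw)*R.from_euler('y',-pitch)   # x uphill, z normal
    Rt=h*R.from_matrix([[-1,0,0],[0,1,0],[0,0,-1]])
    w=(R0.inv()*Rt).as_rotvec(); t=R0.inv().apply(np.array(p)-s['tool_pos'])*1000
    print('row',np.round(w,3).tolist(),np.round(t,1).tolist(),'t',s['clock'],'tcp',np.round(s['tool_pos'],4),'F',np.round(s['contact_force'],1))
E
python3 - <<'E'
from h import *
i=camera_info('top')
UL=onplane(i,242,151.2,.056);UR=onplane(i,357.5,139.7,.056);LL=onplane(i,252.5,251.7,.014);LR=onplane(i,366.2,241.5,.014)
print(UL,UR,LL,LR,(UL+UR+LL+LR)/4); 
a=onplane(i,246.2,185.2,.078);b=onplane(i,357.5,173.7,.078);print('roller',a,b,(a+b)/2,np.arctan2(-(a-b)[0],(a-b)[1]))
print('yaw',np.arctan2(-(UL-UR)[0],(UL-UR)[1]),np.arctan2(-(LL-LR)[0],(LL-LR)[1]))
goto([.50,.0,.33],.1)
E
```

```text
[0.72188843 0.16280819 0.056     ] [ 0.75791564 -0.17173273  0.056     ] [0.43032362 0.1314392  0.014     ] [ 0.46370352 -0.20377012  0.014     ] [ 0.5934578  -0.02031387  0.035     ]
roller [0.61980961 0.14679712 0.078     ] [ 0.65498116 -0.16704576  0.078     ] [ 0.63739538 -0.01012432  0.078     ] 0.11160171096297794
yaw 0.10727803934512704 0.09925206877902751
row [0.002, -0.0, 0.197] [-478.0, 478.6, -107.5] t 0.15 tcp [ 0.1827 -0.5972  0.2217] F [ 0.7 -0.4  0.7]
```

```bash
python3 -m inch '[0,0,0.197,-478,479,-107,0, 0,0,0.197,-478,479,-107,0, 0,0,0.197,-478,479,-107,0, 0,0,0.197,-478,479,-107,0, 0,0,0.197,-478,479,-107,0, 0,0,0.197,-478,479,-107,0, 0,0,0.197,-478,479,-107,0, 0,0,0.197,-478,479,-107,0, 0,0,0.197,-478,479,-107,0, 0,0,0.197,-478,479,-107,0, 0,0,0.197,-478,479,-107,0, 0,0,0.197,-478,479,-107,0]'
python3 - <<'E'
from h import *
goto([.50,.0,.33],.1)
E
```

```text
clock: 1.15
tool_pos: [0.414, -0.1599, 0.301]
orientation: [-0.05, 0.999, 0.0, 0.0]
contact_force: [0.3, -0.2, 0.3]
width: 0.997
grasp_force: 0.0
row [0.0, 0.001, -0.0] [-101.5, 150.5, -28.9] t 1.15 tcp [ 0.414  -0.1599  0.301 ] F [ 0.3 -0.2  0.3]
```

```bash
python3 -m inch '[0,0,0,-101,150,-29,0, 0,0,0,-101,150,-29,0, 0,0,0,-101,150,-29,0, 0,0,0,-101,150,-29,0, 0,0,0,-101,150,-29,0, 0,0,0,-101,150,-29,0, 0,0,0,-101,150,-29,0]'
python3 - <<'E'
from h import *
i=camera_info('wrist'); im=capture('wrist'); cv2.imwrite('pics/w1.png',im); np.save('w1.npy',i,allow_pickle=True)
goto([.50,.0,.33],.1); print(i)
E
```

```text
clock: 1.73
tool_pos: [0.4992, -0.0022, 0.3289]
orientation: [-0.051, 0.999, -0.0, -0.001]
contact_force: [-0.7, -0.1, -0.4]
width: 1.0
grasp_force: 0.0
row [-0.0, -0.002, -0.0] [-1.5, 2.9, -1.0] t 1.7833 tcp [ 0.4988 -0.003   0.329 ] F [-0.2 -0.5 -0.1]
{'fov_y': 65.70646984690485, 'cx': 278.12232721811125, 'cy': 206.4072138045973, 'eye': array([ 0.41645819, -0.01140343,  0.49060415]), 'attitude': array([0.66239359, 0.73332206, 0.11337547, 0.10305094])}
```

View pics/w1.png

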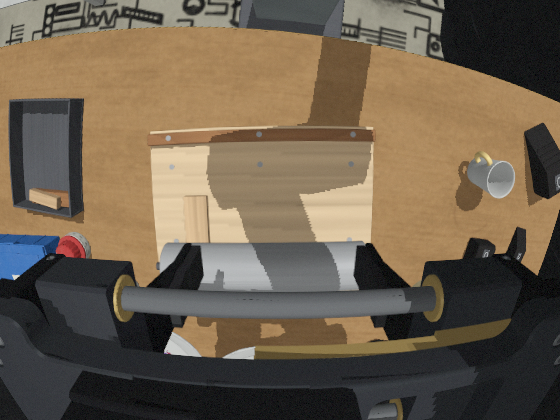

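The wrist view is rotated, with +x down and +y to the right. The batten runs (150,131)–(372,128), the scrap's low end is at (184,195)–(208,195) and its sides run down to about (210,243). The low roller edge is at row 243 and the tray is on the left, (47,155), with offcuts at (45,198).

Run:
```python
from h import *
i=np.load('w1.npy',allow_pickle=True).item(); t=camera_info('top')
yaw=.105; B=np.array([.5935,-.0203,.035])
h=R.from_euler('z',yaw)*R.from_euler('y',-np.radians(8)); n=h.apply([0,0,1]); ux=h.apply([1,0,0]); uy=h.apply([0,1,0])
def P(u,v,off): 
    p=onplane(i,u,v,n@B+off,True,n); return p
def loc(p): q=R.from_euler('z',-yaw).apply(p-B); return np.round(q*1000,1)
print('board batten corners', loc(P(150,131,.012)),loc(P(372,128,.012)))
for q in [(184,195),(208,195),(187,240),(210,240)]: p=P(*q,.012); print('scrap',np.round(p,4),loc(p))
# roller low silhouette: tangent ray to cylinder r 36, axis dir uy ; solve axis offset along board x, centre 36mm above face
im=cv2.imread('pics/w1.png').astype(int)
print(im[236:252,300].tolist()[::2], im[236:252,230].tolist()[::2])
f=lambda q:ray(i,*q,True)
for q in [(230,243),(320,242.5)]:
    o,d=f(q)
    # 2D in (ux,n)
    a=np.array([(o-B)@ux,(o-B)@n]); dd=np.array([d@ux,d@n]); dd/=np.linalg.norm(dd)
    m=np.array([-dd[1],dd[0]]); # line: m.(p-a)=0 ; |m.(c-a)|=.036, c=(x,.036)
    print('roller contact slope x', [(m@a+s*.036-m[1]*.036)/m[0]*1000 for s in(1,-1)])
# tray: rim corners in top and wrist
for q in [(10,100),(84,98),(75,217),(11,208)]: print('tray w',np.round(onplane(i,*q,.042,True),3))
```

```text
board batten corners [-146.5 -164.5   -8.5] [-146.9  163.5   -8.5]
scrap [ 0.5554 -0.1377  0.0401] [ -50.2 -112.8    5.1]
scrap [ 0.5519 -0.101   0.0401] [-49.8 -75.9   5.1]
scrap [ 0.6232 -0.1299  0.0497] [  18.  -112.1   14.7]
scrap [ 0.6189 -0.0939  0.0496] [ 17.5 -75.9  14.6]
[[103, 130, 148], [100, 127, 148], [105, 132, 152], [90, 99, 108], [86, 85, 83], [84, 83, 82], [85, 83, 81], [87, 86, 85]] [[165, 201, 223], [163, 199, 222], [163, 199, 221], [145, 172, 192], [127, 125, 124], [140, 139, 137], [149, 149, 146], [157, 156, 153]]
roller contact slope x [np.float64(54.27843628937262), np.float64(-20.659099421650033)]
roller contact slope x [np.float64(53.81987071175932), np.float64(-21.097334643164597)]
tray w [ 0.411 -0.485  0.042]
tray w [ 0.415 -0.311  0.042]
tray w [ 0.612 -0.338  0.042]
tray w [ 0.613 -0.502  0.042]
```

Run:
```python
from h import *
goto([.59,.382,.30],0)
```

```text
row [-0.0, -0.002, 0.1] [-129.2, 374.0, 28.7] t 1.7833 tcp [ 0.4988 -0.003   0.329 ] F [-0.2 -0.5 -0.1]
```

```bash
python3 -m inch '[0,0,0.1,-129,374,29,0, 0,0,0.1,-129,374,29,0, 0,0,0.1,-129,374,29,0, 0,0,0.1,-129,374,29,0, 0,0,0.1,-129,374,29,0, 0,0,0.1,-129,374,29,0, 0,0,0.1,-129,374,29,0, 0,0,0.1,-129,374,29,0, 0,0,0.1,-129,374,29,0, 0,0,0.1,-129,374,29,0, 0,0,0.1,-129,374,29,0, 0,0,0.1,-129,374,29,0]'
python3 - <<'E'
from h import *
i=camera_info('wrist'); im=capture('wrist'); cv2.imwrite('pics/w2.png',im); np.save('w2.npy',i,allow_pickle=True)
goto([.59,.382,.30],0)
cv2.imwrite('pics/w2c.png',cv2.resize(im[110:310,150:410],None,fx=3,fy=3,interpolation=cv2.INTER_CUBIC))
E
```

```text
clock: 2.78
tool_pos: [0.5907, 0.3814, 0.2989]
orientation: [0.0, 1.0, -0.001, -0.001]
contact_force: [-0.1, 0.1, 0.2]
width: 0.998
grasp_force: 0.0
row [-0.001, -0.001, -0.002] [0.8, 1.4, 0.1] t 2.8333 tcp [0.5908 0.3806 0.3001] F [ 0.3 -0.6  0.4]
```

View pics/w2c.png

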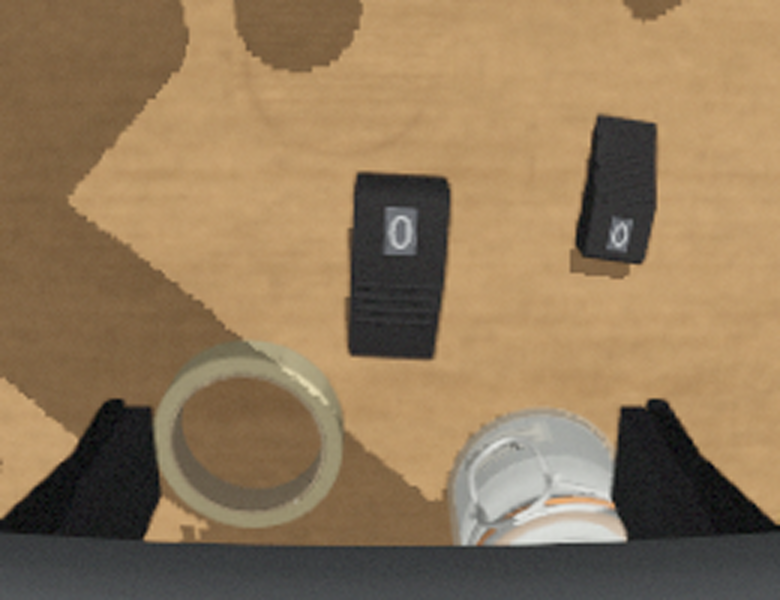

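The enlarged wrist view shows the middle chock (full-image centre about (283,198)). Its tail edge runs from crop (358,174) to (449,179) and its toe edge from (349,355) to (434,359). The label is at the tail and the toe points to +x. The tape roll and jar ahead of the toe stay clear, and the small look-alike is on the right.

Run:
```python
from h import *
i=np.load('w2.npy',allow_pickle=True).item()
q=lambda u,v,z:onplane(i,u/3+149.67,v/3+109.67,z,True)
a,b,c,d=q(358,174,0),q(449,179,0),q(349,355,0),q(434,359,0)
print(*[np.round(x,4) for x in(a,b,c,d)])
t=(a+b)/2;o=(c+d)/2; print(t,o,np.linalg.norm(o-t),np.linalg.norm(a-b),np.linalg.norm(c-d))
v=d-c; print('yaw toe edge',np.arctan2(-v[0],v[1]),'axis',np.arctan2(*(o-t)[1::-1]))
v=b-a; print('tail edge',np.arctan2(-v[0],v[1]))
yaw=np.arctan2(*(o-t)[1::-1]); u=(o-t)/np.linalg.norm(o-t)
g=o-.075*u; print('grip from toe',g,'from tail',t+.02*u)
```

```text
[0.5953 0.3665 0.    ] [0.5977 0.4102 0.    ] [ 0.6883  0.3611 -0.    ] [0.6905 0.4043 0.    ]
[0.59651449 0.38837831 0.        ] [ 6.89382008e-01  3.82708600e-01 -2.77555756e-17] 0.09304042787510945 0.043787497522997085 0.04320732607142195
yaw toe edge -0.05048741722720675 axis -0.06097587260000758
tail edge -0.0547235204559627
grip from toe [ 6.14521392e-01  3.87278957e-01 -5.38177297e-18] from tail [ 6.16477323e-01  3.87159544e-01 -5.96634737e-18]
```

Run:
```python
from h import *
goto([.6155,.3872,.06],-.056)
goto([.6155,.3872,.0035],-.056)
```

```text
row [-0.001, -0.001, 0.054] [-24.9, 7.0, 240.1] t 2.8333 tcp [0.5908 0.3806 0.3001] F [ 0.3 -0.6  0.4]
row [-0.001, -0.001, 0.054] [-25.0, 7.1, 296.6] t 2.8333 tcp [0.5908 0.3806 0.3001] F [ 0.3 -0.6  0.4]
```

```bash
python3 -m inch '[-0.001,-0.001,0.054,-25,7,210,0, -0.001,-0.001,0.054,-25,7,210,0, -0.001,-0.001,0.054,-25,7,210,0, -0.001,-0.001,0.054,-25,7,210,0, -0.001,-0.001,0.054,-25,7,210,0, -0.001,-0.001,0.054,-25,7,230,0, -0.001,-0.001,0.054,-25,7,250,0, -0.001,-0.001,0.054,-25,7,270,0, -0.001,-0.001,0.054,-25,7,280,0, -0.001,-0.001,0.054,-25,7,290,0, -0.001,-0.001,0.054,-25,7,290,0, -0.001,-0.001,0.054,-25,7,290,0]'
python3 - <<'E'
from h import *
goto([.6155,.3872,.0035],-.056)
E
```

```text
clock: 3.83
tool_pos: [0.6161, 0.3889, 0.0116]
orientation: [0.027, 1.0, 0.001, 0.001]
contact_force: [-0.5, 1.1, 0.3]
width: 1.0
grasp_force: 0.0
row [0.002, 0.002, 0.001] [0.5, -1.7, 8.1] t 3.8333 tcp [0.6161 0.3889 0.0116] F [-0.5  1.1  0.3]
```

```bash
python3 -m inch '[0,0,0,0,-1,3,0, 0,0,0,0,-1,7,0, 0,0,0,0,-1,7,1, 0,0,0,0,-1,7,1, 0,0,0,0,-1,7,1, 0,0,0,0,-1,7,1, 0,0,0,0,-1,7,1, 0,0,0,0,-1,7,1, 0,0,0,0,-1,7,1, 0,0,0,0,-1,7,1]'
```

```text
clock: 4.67
tool_pos: [0.6154, 0.3883, 0.0036]
orientation: [0.027, 1.0, 0.0, 0.0]
contact_force: [-0.2, -0.3, 1.2]
width: 0.503
grasp_force: 30.0
```

```bash
cat >> h.py <<'E'
B=np.array([.597,-.0203,.035]); YB=.105; PB=np.radians(8)
HB=R.from_euler('z',YB)*R.from_euler('y',-PB)
def bp(s,y,h): return B+HB.apply([s,y,h])
def bl(p): return np.round(HB.inv().apply(p-B)*1000,1)
E
python3 - <<'E'
from h import *
goto([.6155,.3872,.15],-.056)
goto(bp(-.060,.004,.075),YB,PB)
E
```

```text
row [0.001, 0.001, 0.002] [-0.3, -0.9, -146.4] t 4.6667 tcp [0.6154 0.3883 0.0036] F [-0.2 -0.3  1.2]
row [-0.01, -0.138, -0.159] [65.8, -416.0, -97.7] t 4.6667 tcp [0.6154 0.3883 0.0036] F [-0.2 -0.3  1.2]
```

```bash
python3 -m inch '[0,0,0,0,0,-40,1, 0,0,0,0,0,-80,1, 0,0,0,0,0,-120,1, -0.01,-0.138,-0.159,66,-416,-146,1, -0.01,-0.138,-0.159,66,-416,-146,1, -0.01,-0.138,-0.159,66,-416,-146,1, -0.01,-0.138,-0.159,66,-416,-146,1, -0.01,-0.138,-0.159,66,-416,-146,1, -0.01,-0.138,-0.159,66,-416,-146,1, -0.01,-0.138,-0.159,66,-416,-146,1, -0.01,-0.138,-0.159,66,-416,-146,1, -0.01,-0.138,-0.159,66,-416,-146,1]'
python3 - <<'E'
from h import *
goto(bp(-.060,.004,.075),YB,PB)
E
```

```text
clock: 5.67
tool_pos: [0.5351, 0.0204, 0.1459]
orientation: [-0.052, 0.996, 0.004, 0.069]
contact_force: [0.1, 0.9, -1.8]
width: 0.5
grasp_force: 30.0
row [-0.0, -0.002, 0.0] [18.7, -43.0, 42.9] t 5.6667 tcp [0.5351 0.0204 0.1459] F [ 0.1  0.9 -1.8]
```

```bash
python3 -m inch '[0,-0.002,0,19,-43,43,1, 0,-0.002,0,19,-43,43,1, 0,-0.002,0,19,-43,60,1, 0,-0.002,0,19,-43,85,1, 0,-0.002,0,19,-43,95,1, 0,-0.002,0,19,-43,95,1, 0,-0.002,0,19,-43,95,1]'
python3 - <<'E'
from h import *
goto(bp(-.060,.004,.0115),YB,PB)
i=camera_info('wrist'); im=capture('wrist'); np.save('w3.npy',i,allow_pickle=True); cv2.imwrite('pics/w3raw.png',im)
im2=capture('side'); cv2.imwrite('pics/s3raw.png',im2)
cv2.imwrite('pics/v3.png',np.hstack([cv2.resize(im,(400,300),interpolation=cv2.INTER_AREA),cv2.resize(im2[150:270,200:360],(400,300),interpolation=cv2.INTER_CUBIC)]))
s=status.observe(); print(bl(s['tool_pos']))
E
```

```text
clock: 6.25
tool_pos: [0.5351, -0.0211, 0.049]
orientation: [-0.053, 0.996, 0.003, 0.069]
contact_force: [-1.4, 0.2, -3.7]
width: 0.502
grasp_force: 30.0
row [-0.001, -0.001, 0.0] [0.9, -1.7, 11.0] t 6.25 tcp [ 0.5351 -0.0211  0.049 ] F [-1.4  0.2 -3.7]
[-59.2   5.8  23.2]
```

View pics/v3.png

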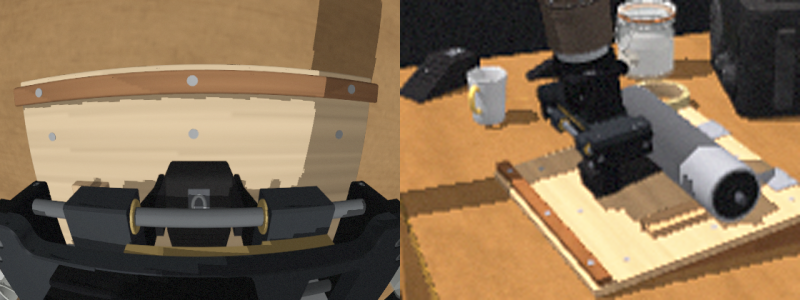

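The chock hangs straight above the slope, parallel to the batten and centred (left half, (198,210)). In the side view it is clear of both the roller and the scrap. I'll lower it until it touches the board.

```bash
python3 -m inch '[0,0,0,0,-2,10,1, 0,0,0,0,-2,15,1, 0,0,0,0,-2,17,1, 0,0,0,0,-2,17,1]'
python3 - <<'E'
from h import *
s=status.observe(); print(bl(s['tool_pos']),HB.inv().apply(s['contact_force']))
E
```

```text
clock: 6.68
tool_pos: [0.5389, -0.0226, 0.0326]
orientation: [-0.053, 0.996, 0.004, 0.071]
contact_force: [-0.5, 0.7, -2.3]
width: 0.504
grasp_force: 30.0
[-57.8   3.8   5.7] [-0.77759507  0.7085821  -2.17721185]
```

```bash
python3 -m inch '[0,0,0,0,0,1,1, 0,0,0,0,0,2,1, 0,0,0,0,0,2,1]'
python3 - <<'E'
from h import *
s=status.observe(); print(bl(s['tool_pos']),HB.inv().apply(s['contact_force']))
E
```

```text
clock: 6.93
tool_pos: [0.5393, -0.0225, 0.0321]
orientation: [-0.053, 0.996, 0.004, 0.072]
contact_force: [-1.9, 0.3, 5.5]
width: 0.501
grasp_force: 30.0
[-57.4   3.8   5.1] [-1.10509026  0.48037944  5.72905212]
```

```bash
python3 -m inch '[0,0,0,-3,0,-1,1, 0,0,0,-6,0,-1,1, 0,0,0,-9,0,-1,1, 0,0,0,-12,0,-1,1, 0,0,0,-14,0,-1,1, 0,0,0,-14,0,-1,1]'
python3 - <<'E'
from h import *
s=status.observe(); print(bl(s['tool_pos']),HB.inv().apply(s['contact_force']))
E
```

```text
clock: 7.43
tool_pos: [0.5498, -0.0221, 0.0332]
orientation: [-0.052, 0.996, 0.003, 0.067]
contact_force: [-5.8, -0.0, 6.6]
width: 0.502
grasp_force: 30.0
[-46.9   3.2   4.7] [-4.78463207  0.56962568  7.30976643]
```

```bash
python3 -m inch '[0,0,0,0,0,-1,1, 0,0,0,0,0,-1.5,1, 0,0,0,0,0,-1.5,1]'
python3 - <<'E'
from h import *
s=status.observe(); print(bl(s['tool_pos']),HB.inv().apply(s['contact_force']))
E
```

```text
clock: 7.68
tool_pos: [0.5499, -0.022, 0.0336]
orientation: [-0.052, 0.996, 0.003, 0.068]
contact_force: [-2.4, -1.9, -6.6]
width: 0.501
grasp_force: 30.0
[-46.8   3.2   5.2] [-3.45762817 -1.60973888 -6.162083  ]
```

```bash
python3 -m inch '[0,0,0,0,0,0,1, 0,0,0,0,0,0,1]'
python3 - <<'E'
from h import *
for k in range(3):
    s=status.observe(); print(bl(s['tool_pos']),HB.inv().apply(s['contact_force']),HB.inv().apply(s['ft_torque'])); capture('side')
im=capture('side'); cv2.imwrite('pics/s4.png',im)
cv2.imwrite('pics/s4c.png',cv2.resize(im[170:270,220:360],None,fx=5,fy=5,interpolation=cv2.INTER_CUBIC))
E
```

```text
clock: 7.85
tool_pos: [0.5499, -0.022, 0.0338]
orientation: [-0.052, 0.996, 0.003, 0.068]
contact_force: [-3.6, -0.9, -6.8]
width: 0.501
grasp_force: 30.0
[-46.7   3.3   5.3] [-4.62072338 -0.53538988 -6.26577306] [-0.45415091  2.11364365 -0.02149813]
[-46.7   3.3   5.4] [-4.3382067  -1.41326591 -6.68289687] [-0.43415004  2.21895811 -0.07488829]
[-46.7   3.3   5.5] [-4.54222104 -2.0173023  -5.99930054] [-0.51632441  2.30970706 -0.04281035]
```

View pics/s4c.png

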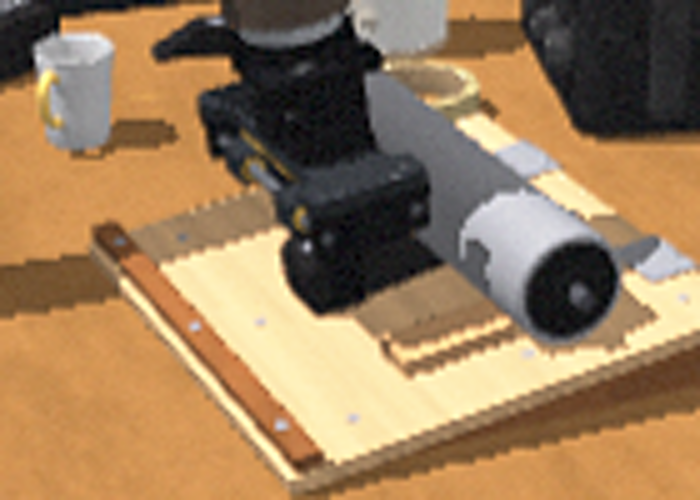

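The side view shows the chock flat on the slope, held near the roller's middle. Its toe may already be near the roller, so I'll back off slightly and see whether the forces go away.

```bash
python3 -m inch '[0,0,0,3,0,0,1, 0,0,0,6,0,0,1, 0,0,0,6,0,0,1]'
python3 - <<'E'
from h import *
s=status.observe(); print(bl(s['tool_pos']),HB.inv().apply(s['contact_force']),HB.inv().apply(s['ft_torque']))
i=np.load('w3.npy',allow_pickle=True).item()
im=cv2.imread('pics/w3raw.png'); m=(im[225:262,200:360].max(2)<60); print('tail top rows',[int(np.argmax(m[:,c])+225) for c in range(30,130,12)])
g=HB.apply([0,0,1]); z0=np.dot(g,bp(-.0592,.0058,.0232-.0035))  # sole plane when hovering
p=np.array([onplane(i,c,226,z0+o,True,g) for c in(277,) for o in(0,.036)]); print([bl(x) for x in p])
E
```

```text
clock: 8.3
tool_pos: [0.5477, -0.0214, 0.0354]
orientation: [-0.053, 0.996, 0.004, 0.073]
contact_force: [-0.5, -0.2, -4.3]
width: 0.5
grasp_force: 30.0
[-48.6   4.1   7.2] [-1.13864366 -0.1151047  -4.18736836] [-0.15823314  0.94535277 -0.01473956]
tail top rows [247, 226, 226, 226, 226, 226, 226, 226, 247]
[array([-79.1,   4.1,  19.7]), array([-93. ,   4.3,  55.7])]
```

```bash
python3 -m inch '[0,0,0,4,0,0,1, 0,0,0,8,0,-2,1, 0,0,0,10,0,-4,1, 0,0,0,10,0,-4,1, 0,0,0,10,0,-4,1]'
python3 - <<'E'
from h import *
for k in range(2):
    s=status.observe(); print(bl(s['tool_pos']),HB.inv().apply(s['contact_force']),HB.inv().apply(s['ft_torque']));capture('top')
im=capture('wrist'); cv2.imwrite('pics/w5.png',im); i=camera_info('wrist'); s=status.observe()
m=(im[200:270].max(2)<60); print('tail row',[int(np.argmax(m[:,c])+200) for c in range(240,320,12)])
d=(R.from_quat(s['orientation']).as_rotvec()); print(d, HB.as_quat())
cv2.imwrite('pics/w5c.png',cv2.resize(im[180:330,140:420],None,fx=2.8,fy=2.8,interpolation=cv2.INTER_CUBIC))
E
```

```text
clock: 8.72
tool_pos: [0.5364, -0.0228, 0.0377]
orientation: [-0.053, 0.996, 0.004, 0.072]
contact_force: [0.1, -0.4, -2.3]
width: 0.503
grasp_force: 30.0
[-59.5   3.9  11.1] [-0.29305887 -0.37244278 -2.24041441] [0.00195639 0.35959038 0.00597453]
[-59.6   3.8  10.9] [-0.4796867   0.43368292 -1.74971181] [-0.03157767  0.33241181 -0.00278028]
tail row [226, 225, 225, 225, 225, 225, 225]
[-0.15759035  2.99529274  0.01119555] [ 0.00366053 -0.06966036  0.05234806  0.9961896 ]
```

View pics/w5c.png

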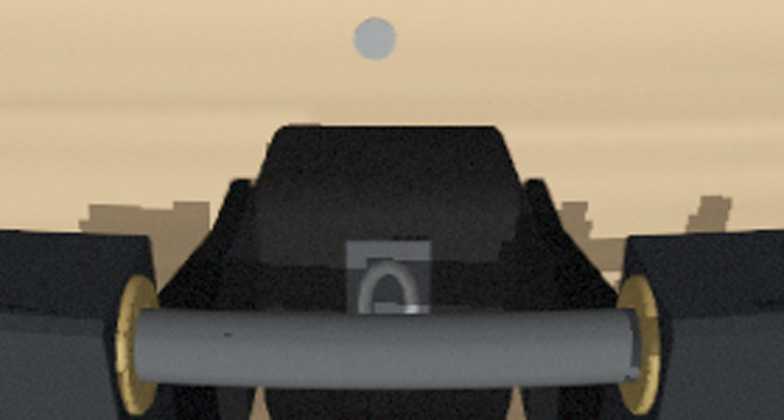

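The wrist view shows the chock still square in the fingers (tail edge at crop row 126, unchanged), so it hasn't slipped. I'll set it down lightly again and slide it up in small steps, reading force against position.

```bash
cat > r.py <<'E'
from h import *
s=status.observe(); print('LOCAL',bl(s['tool_pos']),'F',np.round(HB.inv().apply(s['contact_force']),1),'Ty',round(HB.inv().apply(s['ft_torque'])[1],2))
E
python3 -m inch '[0,0,0,-2,0,3,1, 0,0,0,-3,0,5.5,1, 0,0,0,-3,0,5.5,1]' | grep clock; python3 r.py; python3 -m inch '[0,0,0,-2,0,0,1, 0,0,0,-4,0,0,1, 0,0,0,-4,0,0,1]'|grep clock; python3 r.py; python3 -m inch '[0,0,0,-2,0,0,1, 0,0,0,-3,0,0,1, 0,0,0,-3,0,0,1]'|grep clock; python3 r.py
```

```text
clock: 9.12
LOCAL [-56.9   3.7   4.6] F [ 0.4 -0.4 -0.6] Ty 0.35
clock: 9.37
LOCAL [-52.8   3.7   4.7] F [ 0.2  0.7 -2.8] Ty 0.32
clock: 9.62
LOCAL [-50.    3.7   4.8] F [ 0.1 -0.1 -2.1] Ty 0.4
```

```bash
for k in 1; do python3 -m inch '[0,0,0,-1,0,0,1, 0,0,0,-2,0,0,1, 0,0,0,-2,0,0,1]'|grep clock; python3 r.py; python3 -m inch '[0,0,0,-1,0,0,1, 0,0,0,-2,0,0,1, 0,0,0,-2,0,0,1]'|grep clock; python3 r.py;  python3 -m inch '[0,0,0,-1,0,0,1, 0,0,0,-2,0,0,1, 0,0,0,-2,0,0,1]'|grep clock; python3 r.py; done
```

```text
clock: 9.87
LOCAL [-48.2   3.7   4.9] F [-0.   0.4 -2.4] Ty 0.41
clock: 10.12
LOCAL [-46.1   3.7   4.9] F [-0.2 -0.1 -3. ] Ty 0.38
clock: 10.37
LOCAL [-45.1   3.6   4.6] F [-1.4  0.5 -2.4] Ty 0.75
```

```bash
python3 -m inch '[0,0,0,2,0,0.6,1, 0,0,0,2,0,1.2,1, 0,0,0,2,0,1.2,1]'|grep clock; python3 r.py; python3 -m inch '[0,0,0,-1,0,0,1, 0,0,0,-2,0,0,1, 0,0,0,-2,0,0,1]'|grep clock; python3 r.py;  python3 -m inch '[0,0,0,-1,0,0,1, 0,0,0,-2,0,0,1, 0,0,0,-2,0,0,1]'|grep clock; python3 r.py
```

```text
clock: 10.62
LOCAL [-45.3   3.7   4.6] F [ 0.2 -1.7  4.6] Ty 0.42
clock: 10.87
LOCAL [-45.2   3.7   4.4] F [-3.2  1.   8.5] Ty 1.48
clock: 11.12
LOCAL [-45.    3.6   4.1] F [-6.5  3.1  9.3] Ty 2.18
```

```bash
python3 -m inch '[0,0,0,-1,0,-0.6,1, 0,0,0,-2,0,-0.6,1, 0,0,0,-2,0,-0.6,1]'|grep clock; python3 r.py; python3 -m inch '[0,0,0,-1,0,0,1, 0,0,0,-2,0,0,1, 0,0,0,-2,0,0,1]'|grep clock; python3 r.py
```

```text
clock: 11.37
LOCAL [-42.6   3.4   4.1] F [-4.9  1.5  5.3] Ty 1.96
clock: 11.62
LOCAL [-41.6   3.2   4. ] F [-5.7  1.2  6.7] Ty 2.42
```

```bash
python3 -m inch '[0,0,0,-1,0,-0.5,1, 0,0,0,-2,0,-0.5,1, 0,0,0,-2,0,-0.5,1]'|grep clock; python3 r.py; python3 -m inch '[0,0,0,-1,0,0,1, 0,0,0,-2,0,0,1, 0,0,0,-2,0,0,1]'|grep clock; python3 r.py;python3 -m inch '[0,0,0,-1,0,0,1, 0,0,0,-2,0,0,1, 0,0,0,-2,0,0,1]'|grep clock; python3 r.py
```

```text
clock: 11.87
LOCAL [-40.4   3.1   3.9] F [-5.5  0.7  3.7] Ty 2.39
clock: 12.12
LOCAL [-38.7   3.    3.7] F [-5.3  0.6  3.2] Ty 2.37
clock: 12.37
LOCAL [-37.1   3.    3.5] F [-6.4 -0.7  2.5] Ty 2.46
```

```bash
python3 - <<'E'
from h import *
im=capture('side'); cv2.imwrite('pics/s6.png',im); a=cv2.imread('pics/s3raw.png'); b=cv2.imread('pics/s4.png')
# roller end region: sub-pixel shift by phase correlation / diff, and dark end-cap centroid
for n,x in(('s3',a),('s4',b),('now',im)):
    r=x[212:242,318:352]; m=(r.max(2)<60).astype('uint8'); M=cv2.moments(m,True); print(n,M['m00'],M['m10']/M['m00']+318,M['m01']/M['m00']+212)
p=bp(.0505,.005,.036); i=camera_info('side')
for ds in(0,.01): print('1cm uphill =',pix(i,bp(.0505+ds,-.145,.036)))
E
python3 r.py
```

```text
s3 238.0 333.71008403361344 227.42016806722688
s4 236.0 333.64830508474574 227.38983050847457
now 239.0 333.6652719665272 227.51882845188285
1cm uphill = [335.14543254 227.94850113]
1cm uphill = [338.12659615 226.88932215]
LOCAL [-37.2   2.9   3.4] F [-6.8  0.4  2. ] Ty 2.43
```

```bash
python3 -m inch '[0,0,0,-1,0,0,1, 0,0,0,-2,0,0,1, 0,0,0,-2,0,0,1]'|grep clock; python3 r.py; python3 -m inch '[0,0,0,-1,0,0,1, 0,0,0,-2,0,0,1, 0,0,0,-2,0,0,1]'|grep clock; python3 r.py
```

```text
clock: 12.67
LOCAL [-36.1   2.9   3.3] F [-7.9  0.7  4. ] Ty 2.88
clock: 12.92
LOCAL [-36.    2.8   3.3] F [-11.8   1.4   7.5] Ty 3.78
```

Contact: the chock has stopped at s = −36 mm and the force is climbing about 2 N/mm. Two more small steps should reach about 16.5 N.

```bash
python3 -m inch '[0,0,0,-1,0,0,1, 0,0,0,-1.5,0,0,1, 0,0,0,-1.5,0,0,1]'|grep clock; python3 r.py
```

```text
clock: 13.17
LOCAL [-36.    2.8   3.3] F [-14.6   2.3   9.3] Ty 4.46
```

```bash
python3 -m inch '[0,0,0,-0.5,0,0,1, 0,0,0,-1,0,0,1, 0,0,0,-1,0,0,1, 0,0,0,-1,0,0,1]'|grep clock; python3 r.py; python3 -m inch '[0,0,0,0,0,0,1]'|grep clock; python3 r.py
```

```text
clock: 13.5
LOCAL [-35.9   2.8   3.3] F [-16.8   3.8  12.3] Ty 4.91
clock: 13.58
LOCAL [-35.9   2.8   3.3] F [-15.7   3.4  11.9] Ty 4.84
```

```bash
python3 -m inch '[0,0,0,0,0,0,0.55, 0,0,0,0,0,0,0.2, 0,0,0,0,0,0,0, 0,0,0,2,0,-2,0, 0,0,0,5,0,-4,0]'; python3 r.py
python3 - <<'E'
from h import *
im=capture('side'); cv2.imwrite('pics/s7.png',im); r=im[212:242,318:352]; M=cv2.moments((r.max(2)<60).astype('uint8'),True); print(M['m00'],M['m10']/M['m00']+318,M['m01']/M['m00']+212)
E
```

```text
clock: 14.0
tool_pos: [0.5662, -0.0197, 0.0398]
orientation: [-0.052, 0.996, 0.004, 0.072]
contact_force: [0.2, -0.3, 0.4]
width: 0.723
grasp_force: 0.0
LOCAL [-29.7   3.8   9. ] F [ 0.2 -0.3  0.4] Ty 0.28
238.0 333.71008403361344 227.44117647058823
```

```bash
python3 -m inch '[0,0,0,6,0,0,0, 0,0,0,8,0,0,0, 0,0,0,8,0,-10,0, 0,0,0,8,0,-40,0, 0,0,0,8,0,-80,0, 0,0,0,8,0,-120,0, 0,0,0,8,0,-160,0, 0,0,0,8,0,-170,0, 0,0,0,8,0,-170,0]'
python3 - <<'E'
from h import *
i=camera_info('wrist'); im=capture('wrist'); cv2.imwrite('pics/w8.png',im); np.save('w8.npy',i,allow_pickle=True)
b=capture('side'); cv2.imwrite('pics/s8.png',b)
cv2.imwrite('pics/v8.png',np.hstack([im[60:360,100:460],cv2.resize(b[160:280,220:364],(360,300),interpolation=cv2.INTER_CUBIC)]))
E
python3 r.py
```

```text
clock: 14.8
tool_pos: [0.5351, -0.023, 0.2121]
orientation: [-0.053, 0.996, 0.004, 0.076]
contact_force: [0.1, 0.2, -0.5]
width: 1.001
grasp_force: 0.0
LOCAL [-39.6   3.8 179.3] F [ 0.5  0.7 -0.2] Ty 0.3
```

View pics/v8.png

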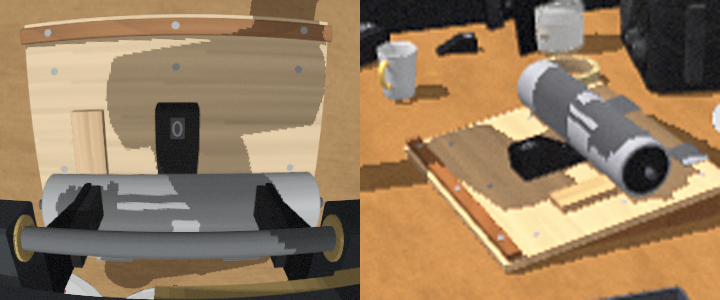

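The chock stands by itself at the middle of the roller: crop column 177, against roller ends at 43 and about 320. The roller is unmoved. The scrap's low end is at crop (73..103,111). Next I'll locate it for the grip.

Run:
```python
from h import *
i=np.load('w8.npy',allow_pickle=True).item(); n=HB.apply([0,0,1])
for q in [(173,171),(203,170),(176,229),(207,229)]: print(bl(onplane(i,*q,n@B+.012,True,n)))
goto(bp(-.034,-.094,.04),YB,PB); goto(bp(-.034,-.094,.0035),YB,PB)
```

```text
[ -51.6 -110.7   12. ]
[-52.  -76.8  12. ]
[  16.  -113.9   12. ]
[ 15.5 -77.   12. ]
row [0.001, 0.003, -0.0] [-5.2, -97.8, 139.3] t 14.9 tcp [ 0.5328 -0.0233  0.2071] F [ 0.5  0.7 -0.2]
row [0.001, 0.003, -0.0] [-5.1, -97.9, 175.8] t 14.9 tcp [ 0.5328 -0.0233  0.2071] F [ 0.5  0.7 -0.2]
```

```bash
python3 -m inch '[0,0.003,0,-3,-50,30,0, 0,0.003,0,-5,-98,60,0, 0,0.003,0,-5,-98,100,0, 0,0.003,0,-5,-98,135,0, 0,0.003,0,-5,-98,155,0, 0,0.003,0,-5,-98,165,0, 0,0.003,0,-5,-98,170,0, 0,0.003,0,-5,-98,170,0, 0,0.003,0,-5,-98,170,0]'; python3 r.py
```

```text
clock: 15.65
tool_pos: [0.5731, -0.1174, 0.0403]
orientation: [-0.053, 0.996, 0.003, 0.07]
contact_force: [0.6, 0.5, 0.5]
width: 0.997
grasp_force: 0.0
LOCAL [-32.9 -94.    9.9] F [0.7 0.4 0.4] Ty 0.24
```

```bash
python3 -m inch '[0,0,0,0,0,3,0, 0,0,0,0,0,6,0, 0,0,0,0,0,6,0]' | grep force; python3 r.py; python3 -m inch '[0,0,0,0,0,0,1, 0,0,0,0,0,0,1, 0,0,0,0,0,0,1, 0,0,0,0,0,0,1, 0,0,0,0,0,0,1, 0,0,0,0,0,0,1, 0,0,0,0,0,0,1, 0,0,0,0,0,0,1, 0,0,0,0,0,0,1]'; python3 r.py
```

```text
contact_force: [-1.0, 0.6, -0.2]
grasp_force: 0.0
LOCAL [-33.5 -94.1   3.7] F [-1.   0.8 -0.1] Ty 0.29
clock: 16.65
tool_pos: [0.573, -0.1177, 0.033]
orientation: [-0.052, 0.996, 0.004, 0.069]
contact_force: [-1.1, 1.6, 0.4]
width: 0.411
grasp_force: 30.0
LOCAL [-34.1 -94.4   2.8] F [-0.9  1.7  0.5] Ty 0.38
```

Gripped at 36 mm width. I'll draw it straight down the slope in small steps.

```bash
python3 -m inch '[0,0,0,1.5,0,0,1, 0,0,0,3,0,0,1, 0,0,0,5,0,0,1, 0,0,0,8,0,0,1, 0,0,0,11,0,0,1, 0,0,0,15,0,0,1, 0,0,0,20,0,0,1, 0,0,0,26,0,0,1, 0,0,0,32,0,0,1, 0,0,0,36,0,0,1, 0,0,0,36,0,0,1]'; python3 r.py
python3 - <<'E'
from h import *
im=capture('side'); cv2.imwrite('pics/s9.png',im); r=im[212:242,318:352]; M=cv2.moments((r.max(2)<60).astype('uint8'),True); print(M['m00'],M['m10']/M['m00']+318,M['m01']/M['m00']+212)
goto([.48,-.41,.13],0)
i=camera_info('top'); a=[onplane(i,*q,.042) for q in [(417,192.5),(466,193),(468,262),(413,260)]]; print(np.round(a,3))
E
```

```text
clock: 17.57
tool_pos: [0.5361, -0.1216, 0.0279]
orientation: [-0.052, 0.996, 0.004, 0.068]
contact_force: [-0.2, -1.0, -0.2]
width: 0.408
grasp_force: 29.9
LOCAL [-71.5 -94.3   2.8] F [-0.3 -0.9 -0.2] Ty 0.31
248.0 333.71774193548384 227.45967741935485
row [0.007, 0.138, 0.105] [72.1, -281.0, -112.8] t 17.6167 tcp [ 0.537  -0.1215  0.0281] F [ 1.   0.4 -1.7]
[[ 0.607 -0.346  0.042]
 [ 0.607 -0.487  0.042]
 [ 0.409 -0.487  0.042]
 [ 0.413 -0.331  0.042]]
```

```bash
python3 -m inch '[0,0,0,0,0,-30,1, 0,0,0,5,0,-70,1, 0,0,0,10,-10,-110,1, 0.007,0.138,0.145,81,-283,-112,1, 0.007,0.138,0.145,81,-283,-112,1, 0.007,0.138,0.145,81,-283,-112,1, 0.007,0.138,0.145,81,-283,-112,1, 0.007,0.138,0.145,81,-283,-112,1, 0.007,0.138,0.145,81,-283,-112,1, 0.007,0.138,0.145,81,-283,-112,1, 0.007,0.138,0.145,81,-283,-112,1, 0.007,0.138,0.145,81,-283,-112,1]'
python3 - <<'E'
from h import *
goto([.471,-.413,.0105],-.04)
E
```

```text
clock: 18.62
tool_pos: [0.4713, -0.4146, 0.1271]
orientation: [0.022, 1.0, 0.002, -0.0]
contact_force: [0.5, 0.5, -0.2]
width: 0.41
grasp_force: 29.9
row [0.003, -0.001, -0.004] [0.3, 1.2, 116.6] t 18.6167 tcp [ 0.4713 -0.4146  0.1271] F [ 0.5  0.5 -0.2]
```

```bash
python3 -m inch '[0,0,0,0,1,35,1, 0,0,0,0,1,65,1, 0,0,0,0,1,90,1, 0,0,0,0,1,104,1, 0,0,0,0,1,110,1, 0,0,0,0,1,114,1, 0,0,0,0,1,114,1]'
```

```text
clock: 19.2
tool_pos: [0.4726, -0.411, 0.0139]
orientation: [0.019, 1.0, 0.001, -0.0]
contact_force: [0.5, -0.1, -0.8]
width: 0.412
grasp_force: 29.9
```

```bash
python3 -m inch '[0,0,0,0,0,2,1, 0,0,0,0,0,4,1, 0,0,0,0,0,4,0, 0,0,0,0,0,4,0, 0,0,0,0,0,4,0, 0,0,0,0,0,4,0, 0,0,0,0,0,4,0, 0,0,0,0,0,4,0, 0,0,0,0,0,-30,0, 0,0,0,0,0,-70,0, 0,0,0,0,0,-110,0, 0,0,0,0,0,-150,0]'; python3 -m inch '[0,0,0,120,0,-20,0, 0,0,0,120,0,-20,0, 0,0,0,120,0,-20,0, 0,0,0,120,0,-20,0]' | grep pos
python3 - <<'E'
from h import *
a=capture('top'); b=capture('side')
r=b[212:242,318:352]; M=cv2.moments((r.max(2)<60).astype('uint8'),True); print(M['m10']/M['m00']+318,M['m01']/M['m00']+212)
cv2.imwrite('pics/v10.png',np.hstack([cv2.resize(a[125:275,235:485],(480,288),interpolation=cv2.INTER_CUBIC),cv2.resize(b[160:340,220:400],(288,288),interpolation=cv2.INTER_CUBIC)]))
E
```

```text
clock: 20.2
tool_pos: [0.4717, -0.4118, 0.1655]
orientation: [0.02, 1.0, 0.002, -0.0]
contact_force: [1.4, -1.6, 0.3]
width: 0.984
grasp_force: 0.0
tool_pos: [0.3468, -0.4061, 0.1857]
333.64285714285717 227.4075630252101
```

View pics/v10.png

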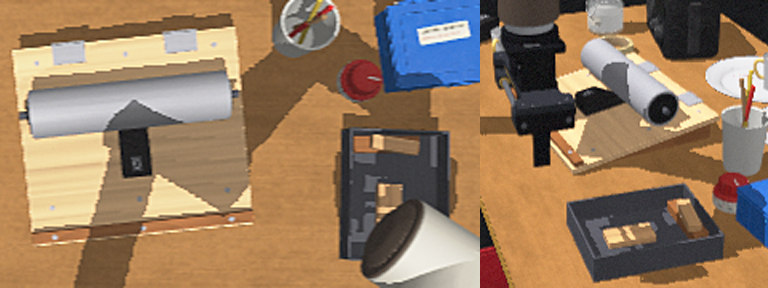

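The scrap lies flat in the tray (side half, (628,236)). The chock stands alone at the roller's middle and the roller hasn't moved, so I'm handing in.

```bash
python3 -c "
from rig import workorder; print(workorder.finish_job())"
```

```text
the job is handed in; nothing more can be done
None
```

The middle-sized chock was seated with about 16 N at the roller's middle and left standing alone, the scrap was drawn out and laid in the offcut tray, the roller showed no movement in the side camera, and the job was handed in at about 21 s.

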